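# Feed the sled into the guarded bench press and press its lever

### The job

Run the little bench press: with the closed fingertips push the sled by its upright plate into the press until it is fully home against the end stop, then reach down through the window in the guard and press the lever's pad all the way down, keep it down for a full second, and let the spring bring it up again. Do not touch the guard at all, press the lever only once the sled is home, only push the sled (do not pinch or lift it), and leave the cork, the lump of glass and the wooden stamp where they are.

Things in the scene. Friction and masses are not known exactly. Their poses are not given: they have to be found in the camera images.
- press: Grey bench press, fixed to the bench; it stands at a new place and yaw each time. Origin: underside of its head, under the ram (bench height). Its z is up; its +y is the way the sled runs in; its -x side roughly faces the robot. A bed 90 mm wide (x) and 12 mm high runs out of the head to y = -217 mm. On the bed two rails, inner faces at x = +-31.5 mm, tops 20 mm above the bench, guide the sled; the end stop's face is at y = +55 mm.
- press_guard: Fixed guard over the head: dark steel sheet top 118 mm above the bench on corner posts, with barred sides. It covers x -80 to +66 mm and y -66 to +66 mm of the press frame. Same origin and axes as the press. The robot must not touch it.
- guard_window (a point): Centre of the only window in the guard's top, level with the top face of the sheet (118 mm above the bench); axes as the press. The clear opening is 63 mm along x and 71 mm along y.
- lever_pad (a point): Centre of the top face of the lever's steel pad (34 mm along x, 30 mm along y), right under the middle of the window. With the lever up it is 107.5 mm above the bench (10.5 mm below the guard's top face), fully down 88.5 mm (29.5 mm below).
- press_lever (a joint): Angle of the lever, rad: 0 = up (rest), 0.24 = fully down on its stop. The pivot lies 80 mm to the +x side of the pad. A spring pushes it up: about 4 N at the pad to start it, about 7 N to hold it fully down. It does not latch and rises by itself when let go.
- press_sled: Loose steel sled lying on the bed between the rails, about 0.8 kg, 60 mm wide (x), 190 mm long (y), 8 mm thick, a black die with a bead near its +y end. Origin: centre of its underside (12 mm above the bench); axes as the press. Fully home its origin is at y = -40 mm in the press frame; it starts 45 to 70 mm short of that.
- push_face (a point): Centre of the outer (-y) face of the sled's upright push plate, 95 mm to -y of the sled's origin and 42 mm above the bench; axes as the press. The plate is 60 mm wide (x), 8 mm thick, its top 72 mm above the bench. Push this face to +y of the press; fully home it is at y = -135 mm in the press frame.
- cork: Bystander: brown cork block 30x60x24 mm lying on the bench; origin under its centre. Leave it alone.
- slag: Bystander: lump of black glass 34x52x26 mm on the bench; origin under its centre. Leave it alone.
- stamp: Bystander: small turned wooden hand stamp standing upright behind the press, 22 mm across, 62 mm high; origin under its centre. Leave it alone.

How it is judged:
On the way, in this order (a step that is already met when the one before it is completed fails the run):
1. the sled is pushed home against the end stop (y of press_sled in the frame of press above -0.044 m and value of joint press_lever below 0.04 rad), for 0.1 s.
2. the lever is pressed fully down and kept there (y of press_sled in the frame of press above -0.044 m and value of joint press_lever above 0.205 rad), for 0.8 s.
At the end, for the whole second after the job is handed in: The sled lies flat and at rest within 4 mm of fully home, the lever has been pressed to at least 85 % for 0.8 s and is up again (below 0.03 rad), and cork, glass lump and stamp are within 15 mm of where they stood (y of press_sled in the frame of press above -0.044 m and z of press_sled in the frame of press below 0.016 m and linear speed of press_sled below 0.01 m/s and value of joint press_lever below 0.03 rad and distance of each of cork, slag, stamp from where it was at the start of the episode below 0.015 m); the robot touches nothing.
It fails at once if the guard is touched (over 0.5 N) (contact force between any of the fingers, the arm and press_guard above 0.5 N).
It fails at once if the lever is pressed (over 0.08 rad) while the sled is not home (not (y of press_sled in the frame of press above -0.044 m) and value of joint press_lever above 0.08 rad).
It fails at once if the sled is lifted (over 10 mm) or tipped (over 0.12 rad) (z of press_sled in the frame of press above 0.022 m or angle between press_sled's own z axis and vertical above 0.12 rad).
It fails at once if the sled's push plate or the lever's pad is taken between the fingers ((x of the grasp point in the frame of press_sled between -0.04 and 0.04 m and y of the grasp point in the frame of press_sled between -0.096 and -0.086 m and z of the grasp point in the frame of press_sled between -0.03 and 0.056 m) or (x of the grasp point in the frame of lever_pad between -0.016 and 0.016 m and y of the grasp point in the frame of lever_pad between -0.014 and 0.014 m and z of the grasp point in the frame of lever_pad between -0.03 and -0.002 m)).
It fails at once if a bystander is moved more than 15 mm or tipped (distance of any of cork, slag, stamp from where it was at the start of the episode above 0.015 m or angle between stamp's own z axis and vertical above 0.3 rad).
It also fails if it takes over 45 s, if anything falls off the work surface, if the arm or the gripper's body presses on something with over 40 N, if the wrist force passes 120 N, or if a joint passes its speed limit or range.

### The arm

A 6-joint arm with a two-finger parallel gripper is mounted at the origin on a cart in front of the work surface, level with it; the furniture and walls round the work are solid. World frame = base frame: x ahead of the robot, y to its left, z up, the work surface at z = 0. Lengths are in m, angles in rad, forces in N, time in s.
With the tool pointing down it reaches from about 0.35 to 0.975 m from the base axis. Payload 4.9 kg.
Tool frame: the origin (TCP) lies at the very end of the fingers, on their centre line; the grasp point (between the pads) lies 19 mm behind it; z points along the fingers, y is the line along which they close (so a half turn about z gives the same grasp; the last joint's range is limited). The gripper opens to 85 mm and grips with 20 to 120 N. Pads are 22 mm wide; open, the fingers measure 114 mm over their backs; the gripper's body (76 mm by 85 mm) begins 54 mm behind the grasp point. The pads swing forward as they close: fully open they stand 13 mm farther back than shut.
Start: joints at [-1.264, 0.053, 1.613, -0, 1.476, -0.119], TCP at [0.258, -0.569, 0.231] pointing down, gripper open.
Joint ranges: [-3.01, 3.01], [-1.01, 2.22], [0.06, 2.58], [-1.02, 4.17], [0.09, 2.62], [-3.14, 3.14]. Speed limits (rad/s): [2.57, 2.57, 3.14, 3.14, 3.14, 3.14].

### API

Orientations are given as a rotation vector (axis times angle).
In Python, from station import ctrl gives the robot as it stands. The module is installed in compiled form; this text tells all that it offers.
- The arm moves only by the tool jog_arm, never from a script. Its argument "steps" is a list of rows, each an object with "delta_rot": the turn, a rotation vector about the tool's x, y, z in degrees, a list of three; "linear": the shift along the tool's x, y, z in m, a list of three; "grip": the finger opening in m, from 0 to 0.0854. In form: [{"delta_rot": [rx, ry, rz], "linear": [x, y, z], "grip": grip}, ...]. A call has 1 to 10 rows; each row shifts and turns the commanded pose from where the row before left it, along the tool's axes as they then stand; what a row does not reach is not made up. A row lasts 1/10 s, in which the tool goes at most 50 mm and 8.59 degrees, less where a joint would pass 70% of its speed; a pose out of reach is approached as far as the arm can. A call with a gripper value outside its range is refused whole. The fingers move at their own pace and stop on an object; "newtons" is the grip in N (left out, the last holds). Time passes only in rows, so rows that do not move let the fingers close. It gives the time, the measured TCP pose, the force, the opening and the grip force at its end, in the units of the state.
- ctrl.get_obs(): the state, without advancing time (a new reading comes with each control period).
- ctrl.get_image(name): name is "side" or "top"; returns (picture, depth): 400x640x3 uint8, red, green, blue; 400x640 float32, m along the optical axis (not along the pixel's ray), 0 where there is no reading.
- ctrl.camera_info(name): a dict with "camera_matrix" (3x3 intrinsics, pixels), "R" (3x3) and "t" (3): a world point X has camera coordinates R X + t. Camera axes: x right, y down, z forward; pixel columns grow to the right and rows downward; lengths in m; the calibration is good to about 2 mm. A picture is of the moment at which its call begins. camera_info takes no time and is no camera call.
- ctrl.finish_job(): hands the job in; it is judged then, once.
The state is a dict: "t": time; "q": joint angles; "dq": joint speeds; "effort": joint torques, N m; "tool_pos": TCP position; "tool_rot": TCP orientation; "contact_force": force on the tool from outside, world axes, zero at the start; "wrist_torque": the same for the moment, N m; "opening": finger opening in m; "grip_force": force on a finger pad.
Only numpy, scipy, OpenCV 4.12 (cv2) and the standard library are available. Lean on these libraries where they do the work, as an engineer would, in place of code of your own. Each camera call takes 0.05 s, during which the arm holds its last target. There are 200 camera calls.

## Working session

There is one attempt and no reset: what is moved stays moved. The work goes in short steps, Python scripts to look and compute and a tool call to move; the robot and the scene stay as the last step left them, time stands still between calls to the robot, and variables do not carry over. Pictures are saved under pics/ and viewed, at most 10 in all, crops included, and the job is handed in when it is done.

Besides the shell and the picture viewer there is one more tool, called after ">>>" as name(argument=value, ...) on one line, values as JSON. jog_arm: Moves the arm, as the interface text tells. Its arguments: {"type":"object","properties":{"steps":{"type":"array"},"newtons":{"type":"number"}},"required":["steps"]}

```bash
mkdir -p pics; python3 - <<'E'
from station import ctrl
import cv2,numpy as np
o=ctrl.get_obs();print(o['t'],o['tool_pos'],o['tool_rot'],o['opening'])
for n in('side','top'):
    im,d=ctrl.get_image(n);cv2.imwrite(f'pics/{n}0.png',im[:,:,::-1]);np.savez(f'{n}0.npz',im=im,d=d)
    print(n,ctrl.camera_info(n))
E
```

```text
0.0 [ 0.2579519  -0.5686328   0.23007258] [-3.06876070e+00 -6.63277592e-01  2.53180112e-04] 0.08542862920083501
side {'camera_matrix': array([[383.34962394,   0.        , 325.01733924],
       [  0.        , 383.34962394, 193.29961988],
       [  0.        ,   0.        ,   1.        ]]), 'R': array([[-0.99870317,  0.04774859, -0.0176651 ],
       [ 0.04291696,  0.60291668, -0.79664899],
       [-0.02738828, -0.796374  , -0.60418402]]), 't': array([0.6962824 , 0.08404834, 1.06349314])}
top {'camera_matrix': array([[373.35915981,   0.        , 324.88032394],
       [  0.        , 373.35915981, 202.66927132],
       [  0.        ,   0.        ,   1.        ]]), 'R': array([[ 0.01736265, -0.99981518,  0.0082555 ],
       [-0.99156422, -0.01827892, -0.128321  ],
       [ 0.12844819, -0.00595786, -0.99169832]]), 't': array([-0.09721923,  0.67454839,  0.89730893])}
```

View pics/top0.png

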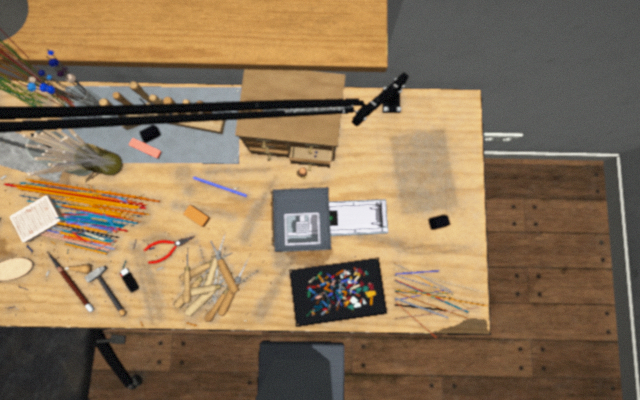

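View pics/side0.png

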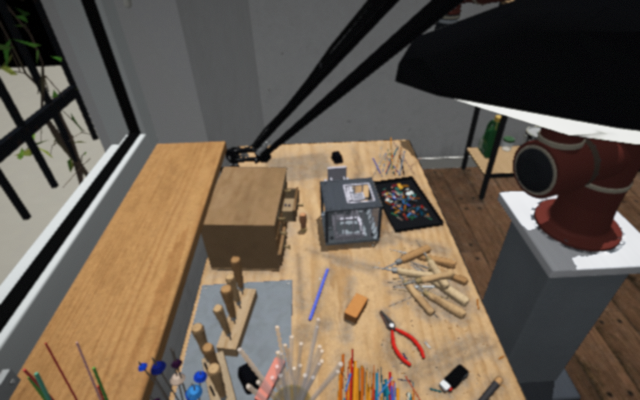

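Top view: guard at about (272–330, 188–251), window near (302,229), sled plate near (385,215); press +y points to image left (world +y). The side view shows the arm clear of the press, with the cabinet behind it. I'll enlarge and measure.

```bash
cat > h.py <<'E'
import numpy as np,cv2
from station import ctrl
def ray(n,uv,z):
    c=ctrl.camera_info(n);R,t=c['R'],c['t'];uv=np.atleast_2d(uv).astype(float)
    d=(np.linalg.inv(c['camera_matrix'])@np.c_[uv,np.ones(len(uv))].T).T@R
    o=-R.T@t
    return o+d*((z-o[2])/d[:,2])[:,None]
def cloud(n,d):
    c=ctrl.camera_info(n);v,u=np.mgrid[:400,:640]
    p=np.c_[u.ravel(),v.ravel(),np.ones(u.size)]@np.linalg.inv(c['camera_matrix']).T*d.reshape(-1,1)
    return ((p-c['t'])@c['R']).reshape(400,640,3)
E
python3 - <<'E'
from h import *
z=np.load('top0.npz');im,d=z['im'],z['d']
P=cloud('top',d)
cv2.imwrite('pics/c1.png',cv2.resize(im[180:260,262:394,::-1],None,fx=6,fy=6,interpolation=cv2.INTER_CUBIC)[:, :800])
reg=np.zeros((400,640),bool);reg[180:260,262:400]=1
H=P[...,2]
m=(reg&(abs(H-.118)<.008)).astype(np.uint8)
c=max(cv2.findContours(m,0,1)[0],key=cv2.contourArea)
r=cv2.minAreaRect(c);b=cv2.boxPoints(r);print('guard',r);W=ray('top',b,.118);print(W.round(4));print(np.median(H[m>0]))
print('sizes',np.linalg.norm(W-np.roll(W,1,0),axis=1))
for v in range(196,236,3):print(v,(H[v,326:394:2]*1000).round().astype(int))
print('win');
for v in range(206,250,3):print(v,(H[v,276:332:2]*1000).round().astype(int))
E
```

```text
guard ((300.96966552734375, 218.77207946777344), (62.3209228515625, 56.575904846191406), 87.61405944824219)
[[ 0.6968  0.0404  0.118 ]
 [ 0.7048 -0.0912  0.118 ]
 [ 0.5607 -0.0994  0.118 ]
 [ 0.5532  0.0294  0.118 ]]
0.11790986449694402
sizes [0.14406913 0.13179569 0.14434676 0.12900837]
196 [118 117   1   0  -2  -1   2  -1   0   0  -1  -2  -2  -1  -1  -1  -3  -4
   2   0  -3   1  -1  -3  -2  -3   0  -3   0   0  -1   1  -3  -2]
199 [118 116 977   0   0   0  -4   1   0  -1  -1   0   0  -1  -3   3  -1  -2
  -2   0  -1   3   4   0   7   8  10  13  11  10   0   1  -3   0]
202 [117 120  11  12  11  11  11  13  19  21  18  21  18  20  20  20  20  20
  19  20  22  20  21  20  18  17  17  20  71  23  -2   1  -1  -1]
205 [117 119  22  20  21  19  18  22  18  19  16  15  12  13  11  11  20  20
  23  22  19  22  19  20  20  18  22  56  73  72   0   1   0  -1]
208 [120 120  20  20  21  19  23  22  20  17  19  21  17  21  19  19  19  23
  21  18  22  17  22  45  43  34  36  52  72  70  -1   0  -1  -2]
211 [118 119  30  26  27  24  18  21  20  17  19  20  17  20  17  19  19  20
  20  19  20  18  2
[... 2279 characters left out ...]
118 118 116 117  18  19  19  21 108 107 109 107 106 110 106  21
  18  19  19 120 120 118 116 119 118  23]
236 [119 120 117 117 119 120  11  13  11  12  14  10  11  12  12  13  14  11
   9   9  12 119 117 118 118 118 118 114]
239 [120 118 120 117 118 118  13  11  12  11  11  13  11  14  13  12  13  16
  14  12  10 119 116 120 118 119 118 119]
242 [119 119 117 118 116 117  11  11  12  13  12   9  13  10 119 116 117 118
 117 120 117 117 119 118 121 118 116 119]
245 [118 116 121 118 117 118 117 120 118 118 119 119 119 120 117 117 118 120
 117 120 118 119 120 117 116 118 117 116]
248 [117 119 116 116 116 116 118 116 118 120 122 120 120 118 120 118 118 119
 116 977 122 119 119 118 118 118 123 120]
```

View pics/c1.png

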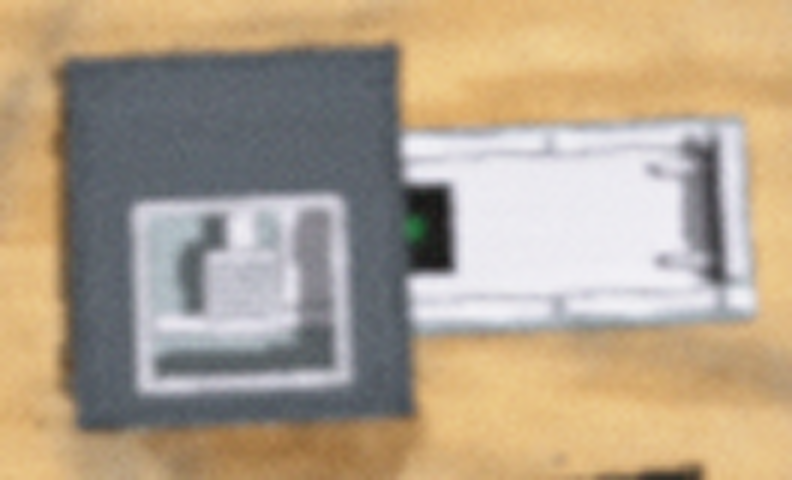

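```bash
python3 - <<'E'
from h import *
z=np.load('top0.npz');im,d=z['im'],z['d'];H=cloud('top',d)[...,2]
reg=np.zeros((400,640),bool);reg[180:260,262:400]=1
def comp(lo,hi,zz,name,R):
    m=np.zeros((400,640),np.uint8);m[R]=((H>lo)&(H<hi))[R];
    n,l,s,_=cv2.connectedComponentsWithStats(m);k=1+np.argmax(s[1:,4]);c=cv2.findContours((l==k).astype(np.uint8),0,1)[0][0]
    b=cv2.boxPoints(cv2.minAreaRect(c));W=ray('top',b,zz)[:,:2];print(name,W.mean(0).round(4),(W[1]-W[0]).round(4),(W[2]-W[1]).round(4),s[k,4]);return W
comp(.098,.112,.1075,'pad',np.s_[219:238,290:318])
h=comp(-.1,.1125,.118,'win',np.s_[205:248,284:320])
h=comp(.06,.08,.072,'plate',np.s_[196:232,376:392])
bed=comp(.006,.08,.02,'bed',np.s_[190:245,334:400])
# edges of bed: line fits in pixels
for nm,rows in(('top',range(192,210)),('bot',range(240,224,-1))):
    pts=[]
    for u in range(336,380):
        for v in rows:
            if .006<H[v,u]<.1: pts.append((u,v));break
    W=ray('top',pts,.012)[:,:2];vx=cv2.fitLine(W.astype(np.float32),cv2.DIST_HUBER,0,.001,.001).ravel();vx[:2]*=np.sign(vx[1]);print(nm,vx.round(4),'yaw',np.degrees(np.arctan2(-vx[0],vx[1])))
Wc=ray('top',[[262+244/6-.4,180+293/6-.4]],.118);print('win by eye',Wc)
E
```

```text
pad [ 0.6099 -0.0325] [ 0.0005 -0.028 ] [-0.0372 -0.0009] 195
win [ 0.6059 -0.032 ] [ 0.0013 -0.0715] [-0.062  -0.0012] 835
plate [ 0.6475 -0.2267] [ 0.0009 -0.0096] [-0.0588 -0.004 ] 94
bed [ 0.6443 -0.1762] [ 0.0088 -0.1382] [-0.0891 -0.0036] 1820
top [-0.0664  0.9978  0.6883 -0.1704] yaw 3.8100684
bot [-0.0655  0.9979  0.6012 -0.1761] yaw 3.757298
win by eye [[ 0.6059055  -0.03374456  0.118     ]]
```

```bash
python3 - <<'E'
from h import *
z=np.load('top0.npz');P=cloud('top',z['d'])
Q=P[80:132,0:410].reshape(-1,3);Q=Q[(Q[:,2]>.25)&(Q[:,2]<.8)]
print(len(Q),Q.min(0),Q.max(0),np.median(Q,0))
m=(P[...,2]>.14)&(P[...,0]<.9)&(P[...,0]>.2)&(P[...,2]<.8)&(abs(P[...,1]+.25)<.4);print(m.sum(),P[m].min(0) if m.any() else '')
E
```

```text
6249 [ 0.6953243  -0.09672465  0.250041  ] [0.87948586 0.52673337 0.56086644] [0.75000502 0.18699597 0.44809753]
6104 [ 0.75889402 -0.20454176  0.14002759]
```

>>> jog_arm(steps=[{"delta_rot": [0, 0, 6.9], "linear": [0, 0, 0], "grip": 0}, {"delta_rot": [0, 0, 6.9], "linear": [0, 0, 0], "grip": 0}, {"delta_rot": [0, 0, 6.9], "linear": [0, 0, 0], "grip": 0}], newtons=40)

```text
t: 0.4
tool_pos: [0.258, -0.5688, 0.2305]
tool_rot: [-3.139, -0.093, 0.001]
contact_force: [-0.7, 1.2, 0.5]
opening: 0.0439
grip_force: 0.0
```

```bash
python3 - <<'E'
from h import *
z=np.load('top0.npz');P=cloud('top',z['d'])
Q=P[80:132,0:410].reshape(-1,3);Q=Q[(Q[:,2]>.2)&(Q[:,2]<.8)]
for y in np.arange(-.22,.3,.06):
    q=Q[abs(Q[:,1]-y)<.03]
    if len(q):print(round(y,2),len(q),q.min(0).round(3),np.median(q,0).round(3),q.max(0).round(3))
E
```

```text
-0.16 76 [ 0.866 -0.152  0.2  ] [ 0.875 -0.139  0.209] [ 0.886 -0.13   0.222]
-0.1 352 [ 0.843 -0.13   0.2  ] [ 0.857 -0.093  0.232] [ 0.877 -0.07   0.274]
-0.04 528 [ 0.82  -0.069  0.213] [ 0.835 -0.038  0.275] [ 0.853 -0.01   0.32 ]
0.02 632 [ 0.797 -0.01   0.26 ] [0.813 0.021 0.319] [0.83  0.05  0.367]
0.08 753 [0.775 0.05  0.307] [0.79  0.081 0.368] [0.809 0.11  0.413]
0.14 923 [0.752 0.11  0.356] [0.767 0.142 0.413] [0.786 0.17  0.458]
0.2 1188 [0.729 0.17  0.404] [0.744 0.202 0.461] [0.763 0.23  0.507]
0.26 1656 [0.706 0.23  0.45 ] [0.721 0.263 0.51 ] [0.74  0.29  0.557]
```

>>> jog_arm(steps=[{"delta_rot": [0, 0, 0], "linear": [0.0343, -0.022, 0], "grip": 0}, {"delta_rot": [0, 0, 0], "linear": [0.0343, -0.022, 0], "grip": 0}, {"delta_rot": [0, 0, 0], "linear": [0.0343, -0.022, 0], "grip": 0}, {"delta_rot": [0, 0, 0], "linear": [0.0343, -0.022, 0], "grip": 0}, {"delta_rot": [0, 0, 0], "linear": [0.0343, -0.022, 0], "grip": 0}, {"delta_rot": [0, 0, 0], "linear": [0.0343, -0.022, 0], "grip": 0}, {"delta_rot": [0, 0, 0], "linear": [0.0343, -0.022, 0], "grip": 0}, {"delta_rot": [0, 0, 0], "linear": [0.0343, -0.022, 0], "grip": 0}, {"delta_rot": [0, 0, 0], "linear": [0.0343, -0.022, 0], "grip": 0}, {"delta_rot": [0, 0, 0], "linear": [0.0343, -0.022, 0], "grip": 0}])

```text
t: 1.4
tool_pos: [0.5872, -0.3261, 0.2306]
tool_rot: [-3.139, -0.101, 0.001]
contact_force: [-0.1, -0.0, -0.7]
opening: 0.0003
grip_force: 0.0
```

>>> jog_arm(steps=[{"delta_rot": [0, 0, 0], "linear": [0.0343, -0.022, 0], "grip": 0}, {"delta_rot": [0, 0, 0], "linear": [0.0343, -0.022, 0], "grip": 0}, {"delta_rot": [0, 0, 0], "linear": [0, 0, 0.03], "grip": 0}, {"delta_rot": [0, 0, 0], "linear": [0, 0, 0.04], "grip": 0}, {"delta_rot": [0, 0, 0], "linear": [0, 0, 0.04], "grip": 0}, {"delta_rot": [0, 0, 0], "linear": [0, 0, 0.03], "grip": 0}, {"delta_rot": [0, 0, 0], "linear": [0, 0, 0], "grip": 0}])

```text
t: 2.1
tool_pos: [0.6477, -0.2768, 0.0837]
tool_rot: [-3.133, -0.101, 0.017]
contact_force: [0.1, 0.8, -0.6]
opening: -0.0002
grip_force: 0.0
```

```bash
python3 - <<'E'
from h import *
im,d=ctrl.get_image('top');np.savez('top1.npz',im=im,d=d);cv2.imwrite('pics/top1.png',cv2.resize(im[150:270,260:460,::-1],None,fx=4,fy=4))
E
```

```text
(no output)
```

View pics/top1.png

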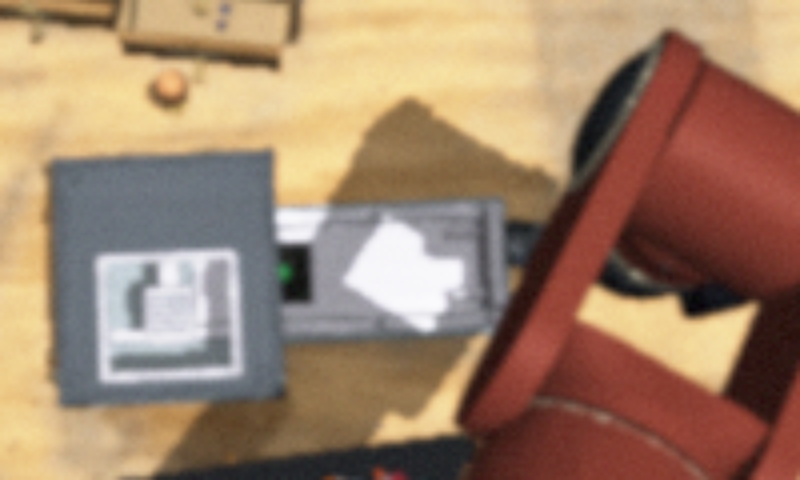

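The picture shows the fingers at about crop (520,245), just outside the plate at (497,245). The way down is clear.

>>> jog_arm(steps=[{"delta_rot": [0, 0, 0], "linear": [0.002, 0, 0.03], "grip": 0}, {"delta_rot": [0, 0, 0], "linear": [0.002, 0, 0.024], "grip": 0}, {"delta_rot": [0, 0, 0], "linear": [0, 0, 0], "grip": 0}, {"delta_rot": [0, 0, 0], "linear": [0, -0.012, 0], "grip": 0}, {"delta_rot": [0, 0, 0], "linear": [0, -0.008, 0], "grip": 0}, {"delta_rot": [0, 0, 0], "linear": [0, -0.006, 0], "grip": 0}, {"delta_rot": [0, 0, 0], "linear": [0, -0.006, 0], "grip": 0}, {"delta_rot": [0, 0, 0], "linear": [0, -0.006, 0], "grip": 0}])

```text
t: 2.95
tool_pos: [0.6543, -0.242, 0.0389]
tool_rot: [3.136, 0.102, 0.004]
contact_force: [1.1, -6.4, 1.1]
opening: -0.0001
grip_force: 3.1
```

>>> jog_arm(steps=[{"delta_rot": [0, 0, 0], "linear": [0, -0.006, 0], "grip": 0}, {"delta_rot": [0, 0, 0], "linear": [0, -0.006, 0], "grip": 0}, {"delta_rot": [0, 0, 0], "linear": [0, -0.006, 0], "grip": 0}, {"delta_rot": [0, 0, 0], "linear": [0, -0.006, 0], "grip": 0}, {"delta_rot": [0, 0, 0], "linear": [0, -0.006, 0], "grip": 0}, {"delta_rot": [0, 0, 0], "linear": [0, -0.006, 0], "grip": 0}, {"delta_rot": [0, 0, 0], "linear": [0, -0.006, 0], "grip": 0}, {"delta_rot": [0, 0, 0], "linear": [0, -0.004, 0], "grip": 0}, {"delta_rot": [0, 0, 0], "linear": [0, -0.003, 0], "grip": 0}])

```text
t: 3.85
tool_pos: [0.6513, -0.1939, 0.0389]
tool_rot: [3.136, 0.101, 0.004]
contact_force: [0.7, -5.8, 0.3]
opening: 0.0002
grip_force: 3.1
```

>>> jog_arm(steps=[{"delta_rot": [0, 0, 0], "linear": [0, -0.003, 0], "grip": 0}, {"delta_rot": [0, 0, 0], "linear": [0, -0.003, 0], "grip": 0}, {"delta_rot": [0, 0, 0], "linear": [0, -0.003, 0], "grip": 0}, {"delta_rot": [0, 0, 0], "linear": [0, -0.003, 0], "grip": 0}, {"delta_rot": [0, 0, 0], "linear": [0, -0.001, 0], "grip": 0}])

```text
t: 4.35
tool_pos: [0.6505, -0.1809, 0.039]
tool_rot: [3.136, 0.101, 0.004]
contact_force: [-0.0, -6.3, 0.9]
opening: 0.0002
grip_force: 3.1
```

>>> jog_arm(steps=[{"delta_rot": [0, 0, 0], "linear": [0, -0.001, 0], "grip": 0}, {"delta_rot": [0, 0, 0], "linear": [0, -0.001, 0], "grip": 0}])

```text
t: 4.55
tool_pos: [0.6503, -0.1792, 0.0389]
tool_rot: [3.136, 0.101, 0.004]
contact_force: [0.8, -5.9, 1.9]
opening: 0.0004
grip_force: 3.1
```

>>> jog_arm(steps=[{"delta_rot": [0, 0, 0], "linear": [0, -0.001, 0], "grip": 0}, {"delta_rot": [0, 0, 0], "linear": [0, -0.001, 0], "grip": 0}])

```text
t: 4.75
tool_pos: [0.6502, -0.178, 0.039]
tool_rot: [3.134, 0.101, 0.005]
contact_force: [1.2, -10.8, 1.0]
opening: -0.0002
grip_force: 5.4
```

>>> jog_arm(steps=[{"delta_rot": [0, 0, 0], "linear": [0, -0.001, 0], "grip": 0}, {"delta_rot": [0, 0, 0], "linear": [0, -0.001, 0], "grip": 0}])

```text
t: 4.95
tool_pos: [0.6501, -0.1779, 0.0392]
tool_rot: [3.13, 0.101, 0.005]
contact_force: [0.5, -16.1, 2.3]
opening: -0.0001
grip_force: 8.0
```

The force climbs with no motion, so the sled is against the stop. Next I back off, rise and verify.

>>> jog_arm(steps=[{"delta_rot": [0, 0, 0], "linear": [0, 0.01, 0], "grip": 0}, {"delta_rot": [0, 0, 0], "linear": [0, 0.02, 0], "grip": 0}, {"delta_rot": [0, 0, 0], "linear": [0, 0.02, 0], "grip": 0}, {"delta_rot": [0, 0, 0], "linear": [0, 0, -0.03], "grip": 0}, {"delta_rot": [0, 0, 0], "linear": [0, 0, -0.04], "grip": 0}, {"delta_rot": [0, 0, 0], "linear": [0, 0, -0.04], "grip": 0}, {"delta_rot": [0, 0, 0], "linear": [0, 0, -0.02], "grip": 0}, {"delta_rot": [0, 0, 0], "linear": [0, 0, 0], "grip": 0}])

```text
t: 5.75
tool_pos: [0.6547, -0.2253, 0.1728]
tool_rot: [3.136, 0.1, 0.012]
contact_force: [0.2, 0.2, 0.5]
opening: -0.0003
grip_force: 0.0
```

```bash
python3 - <<'E'
from h import *
im,d=ctrl.get_image('top');cv2.imwrite('pics/top2.png',cv2.resize(im[150:270,260:460,::-1],None,fx=4,fy=4))
H=cloud('top',d)[...,2];m=np.zeros((400,640),np.uint8);R=np.s_[198:234,335:392];m[R]=((H>.06)&(H<.08))[R]
c=max(cv2.findContours(m,0,1)[0],key=cv2.contourArea);r=cv2.minAreaRect(c);W=ray('top',[r[0]],.072)[0];print(r,W)
p=W[:2]-[.6359,-.0295];a=np.radians(3.75);print('plate in press',p@[np.cos(a),np.sin(a)],p@[-np.sin(a),np.cos(a)])
o=ctrl.get_obs();print(o['tool_pos'],o['contact_force'])
E
```

```text
((355.46685791015625, 215.00221252441406), (24.14639663696289, 3.5920259952545166), 86.18592071533203) [ 0.64361917 -0.15999061  0.072     ]
plate in press -0.0008318471437474308 -0.13071608229219006
[ 0.65331055 -0.22456494  0.16955528] [ 0.24799751  0.12920261 -0.43524682]
```

View pics/top2.png

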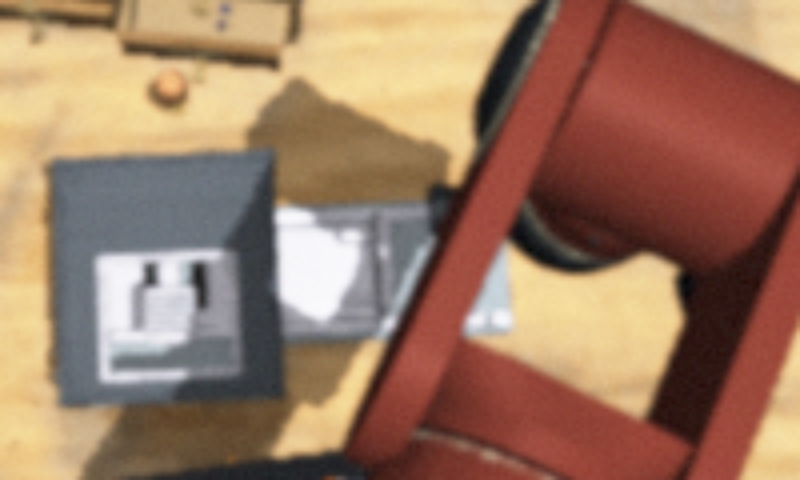

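Plate centre is now at press y = -130.7 mm against -131 mm expected, so the sled is home; the crop shows the plate at (382,265). Now over the window.

>>> jog_arm(steps=[{"delta_rot": [0, 0, 0], "linear": [-0.007, -0.03, 0], "grip": 0}, {"delta_rot": [0, 0, 0], "linear": [-0.007, -0.04, 0], "grip": 0}, {"delta_rot": [0, 0, 0], "linear": [-0.007, -0.046, 0], "grip": 0}, {"delta_rot": [0, 0, 0], "linear": [-0.007, -0.04, 0], "grip": 0}, {"delta_rot": [0, 0, 0], "linear": [-0.007, -0.04, 0], "grip": 0}, {"delta_rot": [0, 0, 0], "linear": [0, 0, 0], "grip": 0}, {"delta_rot": [0, 0, 0], "linear": [0, 0, 0], "grip": 0}])

```text
t: 6.5
tool_pos: [0.6036, -0.0293, 0.1651]
tool_rot: [-3.14, -0.104, 0.005]
contact_force: [0.2, 0.8, -0.1]
opening: -0.0001
grip_force: 0.0
```

```bash
python3 - <<'E'
from h import *
im,d=ctrl.get_image('side');cv2.imwrite('pics/side3.png',cv2.resize(im[130:260,280:420,::-1],None,fx=4,fy=4))
o=ctrl.get_obs();print(o['tool_pos'],o['tool_rot'],o['contact_force'])
E
```

```text
[ 0.60409356 -0.03018467  0.16556833] [-3.13988278 -0.10135214  0.00398534] [ 0.65428915  0.26583986 -0.82871455]
```

View pics/side3.png

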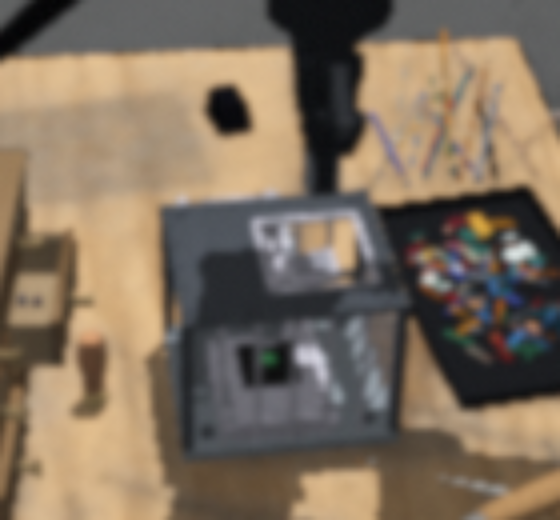

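The side crop shows the fingertip at about (322,192), hanging above the window at about (315,250). Descending.

>>> jog_arm(steps=[{"delta_rot": [0, 0, 0], "linear": [0.002, 0, 0.01], "grip": 0}, {"delta_rot": [0, 0, 0], "linear": [0, 0, 0.015], "grip": 0}, {"delta_rot": [0, 0, 0], "linear": [0, 0, 0.015], "grip": 0}, {"delta_rot": [0, 0, 0], "linear": [0, 0, 0.01], "grip": 0}, {"delta_rot": [0, 0, 0], "linear": [0, 0, 0], "grip": 0}])

```text
t: 7.05
tool_pos: [0.6048, -0.0296, 0.1139]
tool_rot: [-3.139, -0.1, 0.008]
contact_force: [-0.6, 0.4, 0.7]
opening: 0.0002
grip_force: 0.0
```

>>> jog_arm(steps=[{"delta_rot": [0, 0, 0], "linear": [0, 0, 0.004], "grip": 0}, {"delta_rot": [0, 0, 0], "linear": [0, 0, 0.004], "grip": 0}, {"delta_rot": [0, 0, 0], "linear": [0, 0, 0.004], "grip": 0}, {"delta_rot": [0, 0, 0], "linear": [0, 0, 0], "grip": 0}])

```text
t: 7.45
tool_pos: [0.6068, -0.0297, 0.1057]
tool_rot: [3.14, 0.102, 0.001]
contact_force: [-1.5, -0.6, 3.7]
opening: 0.0003
grip_force: 1.7
```

Contact is at the expected height with the expected force (about 4 N at z 0.106). Pressing on.

>>> jog_arm(steps=[{"delta_rot": [0, 0, 0], "linear": [0, 0, 0.004], "grip": 0}, {"delta_rot": [0, 0, 0], "linear": [0, 0, 0.004], "grip": 0}, {"delta_rot": [0, 0, 0], "linear": [0, 0, 0.004], "grip": 0}, {"delta_rot": [0, 0, 0], "linear": [0, 0, 0.003], "grip": 0}, {"delta_rot": [0, 0, 0], "linear": [0, 0, 0.001], "grip": 0}, {"delta_rot": [0, 0, 0], "linear": [0, 0, 0], "grip": 0}])

```text
t: 8.05
tool_pos: [0.6063, -0.0298, 0.0895]
tool_rot: [3.14, 0.101, -0.002]
contact_force: [-5.2, -0.7, 6.8]
opening: 0.0005
grip_force: 3.8
```

>>> jog_arm(steps=[{"delta_rot": [0, 0, 0], "linear": [0, 0, 0.001], "grip": 0}, {"delta_rot": [0, 0, 0], "linear": [0, 0, 0.001], "grip": 0}])

```text
t: 8.25
tool_pos: [0.6064, -0.0298, 0.0889]
tool_rot: [3.14, 0.102, -0.002]
contact_force: [-10.1, 0.6, 15.5]
opening: -0.0001
grip_force: 8.4
```

>>> jog_arm(steps=[{"delta_rot": [0, 0, 0], "linear": [0, 0, 0.0005], "grip": 0}, {"delta_rot": [0, 0, 0], "linear": [0, 0, 0], "grip": 0}, {"delta_rot": [0, 0, 0], "linear": [0, 0, 0], "grip": 0}, {"delta_rot": [0, 0, 0], "linear": [0, 0, 0], "grip": 0}, {"delta_rot": [0, 0, 0], "linear": [0, 0, 0], "grip": 0}, {"delta_rot": [0, 0, 0], "linear": [0, 0, 0], "grip": 0}, {"delta_rot": [0, 0, 0], "linear": [0, 0, 0], "grip": 0}, {"delta_rot": [0, 0, 0], "linear": [0, 0, 0], "grip": 0}, {"delta_rot": [0, 0, 0], "linear": [0, 0, 0], "grip": 0}, {"delta_rot": [0, 0, 0], "linear": [0, 0, 0], "grip": 0}])

```text
t: 9.25
tool_pos: [0.6064, -0.0298, 0.0889]
tool_rot: [3.14, 0.102, -0.002]
contact_force: [-8.8, -0.6, 16.2]
opening: -0.0
grip_force: 7.9
```

>>> jog_arm(steps=[{"delta_rot": [0, 0, 0], "linear": [0, 0, 0], "grip": 0}, {"delta_rot": [0, 0, 0], "linear": [0, 0, 0], "grip": 0}, {"delta_rot": [0, 0, 0], "linear": [0, 0, 0], "grip": 0}])

```text
t: 9.55
tool_pos: [0.6064, -0.0297, 0.0889]
tool_rot: [3.14, 0.102, -0.002]
contact_force: [-10.0, -0.6, 14.2]
opening: 0.0003
grip_force: 7.9
```

>>> jog_arm(steps=[{"delta_rot": [0, 0, 0], "linear": [0, 0, -0.005], "grip": 0}, {"delta_rot": [0, 0, 0], "linear": [0, 0, -0.006], "grip": 0}, {"delta_rot": [0, 0, 0], "linear": [0, 0, -0.01], "grip": 0}, {"delta_rot": [0, 0, 0], "linear": [0, 0, -0.015], "grip": 0}, {"delta_rot": [0, 0, 0], "linear": [0, 0, -0.03], "grip": 0}, {"delta_rot": [0, 0, 0], "linear": [0, 0, -0.03], "grip": 0}, {"delta_rot": [0, 0, 0], "linear": [0, 0.04, 0], "grip": 0}, {"delta_rot": [0, 0, 0], "linear": [0, 0.045, 0], "grip": 0}, {"delta_rot": [0, 0, 0], "linear": [0, 0.045, 0], "grip": 0}, {"delta_rot": [0, 0, 0], "linear": [0, 0.04, 0], "grip": 0}])

```text
t: 10.55
tool_pos: [0.6175, -0.2009, 0.1831]
tool_rot: [-3.14, -0.101, -0.0]
contact_force: [0.7, -1.0, 0.1]
opening: 0.0002
grip_force: 0.0
```

>>> jog_arm(steps=[{"delta_rot": [0, 0, 0], "linear": [0, 0.04, 0], "grip": 0}, {"delta_rot": [0, 0, 0], "linear": [0, 0, 0], "grip": 0}, {"delta_rot": [0, 0, 0], "linear": [0, 0, 0], "grip": 0}])

```text
t: 10.85
tool_pos: [0.6199, -0.2397, 0.1826]
tool_rot: [-3.139, -0.099, 0.001]
contact_force: [-0.2, 0.6, 0.4]
opening: -0.0001
grip_force: 0.0
```

```bash
python3 - <<'E'
from h import *
im,d=ctrl.get_image('top');P=cloud('top',d);H=P[...,2]
print('pad z',np.median(H[225:234,298:306]))
m=np.zeros((400,640),np.uint8);R=np.s_[198:234,335:392];m[R]=((H>.06)&(H<.08))[R]
c=max(cv2.findContours(m,0,1)[0],key=cv2.contourArea);print(cv2.minAreaRect(c))
o=ctrl.get_obs();print(o['t'],o['tool_pos'],o['contact_force'])
E
```

```text
pad z 0.10792917320397769
((355.46685791015625, 215.00221252441406), (24.14639663696289, 3.5920259952545166), 86.18592071533203)
10.9 [ 0.62000997 -0.238747    0.18258338] [ 0.37930278  0.16564165 -0.34445033]
```

Pad is up again (z = 0.108), the sled has not moved, and the arm is clear.

```bash
python3 -c "
from station import ctrl
print(ctrl.finish_job())"
```

```text
the job is handed in; nothing more can be done
None
```

I pushed the sled home against the end stop, held the lever fully down for about 1.3 s and let it spring back up, then handed the job in at about 11 s with the arm clear; the hand-in returned no verdict.

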